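Centre the stick cup on its plinth

ROBOT

A 6-joint arm with a two-finger parallel gripper is mounted at the origin on the work surface. World frame = base frame: x ahead of the robot, y to its left, z up, the work surface at z = 0. Lengths are in m, angles in rad, forces in N, time in s.
With the tool pointing down it reaches from about 0.35 to 0.975 m from the base axis. Payload 7.1 kg.
Tool frame: the origin (TCP) lies midway between the tips of the shut fingers; the grasp point (between the pads) lies 19 mm behind it; z points along the fingers, y is the direction in which the jaws open and shut (so a half turn about z gives the same grasp; the last joint's range is limited). The gripper opens to 88 mm and grips with 3 to 60 N. Pads are 20 mm wide; open, the fingers measure 115 mm over their backs; the gripper's body (75 mm by 178 mm) begins 61 mm behind the grasp point.
Start: joints at [-1.215, 0.423, 1.63, -0, 1.089, -0.019], TCP at [0.229, -0.582, 0.223] pointing down, gripper open.
Joint ranges: [-3, 3], [-0.9, 2.11], [0.09, 2.58], [-1.31, 4.45], [0.11, 2.69], [-2.54, 2.54]. Speed limits (rad/s): [2.39, 2.39, 3.01, 3.14, 3.14, 3.14].

INTERFACE

Orientations are given as a 3x3 rotation matrix whose columns are the frame's x, y, z axes.
In Python, from cell import ctrl, imaging gives the robot as it stands. The module is installed in compiled form; this text tells all that it offers. Calls block until the motion is done:
- ctrl.goto(position, orientation): joint-space move of the TCP to a pose.
- ctrl.movel(position, orientation=None, rate=0.15, force_limit=None): straight line of the TCP; orientation=None keeps the orientation; rate is the mean speed in m/s. With force_limit (N) it stops when the force on the tool has changed by that much, and returns True; else False.
- ctrl.move_j(angles): joint-space move.
- ctrl.grip(opening): opening from 0.0 (shut) to 1.0 (fully open); the grip force is fixed at half the most; returns when the fingers have stopped.
- ctrl.sleep(seconds).
- ctrl.ik(position, orientation): joint angles nearest the present ones, or None.
- ctrl.sense(): the state.
- imaging.snapshot(name): name is "side" or "top"; returns the picture (400x640x3 uint8, red, green, blue); there is no depth.
- imaging.camera_info(name): a dict with "vfov" (degrees; the focal length in pixels is half the picture's height over the tangent of half this angle, whatever the lens; pixels are square), "cx", "cy" (the principal point, pixels), "extrinsics" (4x4, takes a point from world to camera coordinates). Camera axes: x right, y up, looking along -z (the intrinsics and any distortion apply to the point x, -y, -z); pixel columns grow to the right and rows downward; lengths in m; the calibration is good to about 2 mm. A picture is of the moment at which its call begins. camera_info takes no time and is no camera call.
A pose or a line that the arm cannot do raises ctrl.Unreachable and nothing moves.
- ctrl.close_job(): hands the job in, once; it reports no verdict.
The state is a dict: "time": time; "joint_pos": joint angles; "dq": joint speeds; "effort": joint torques, N m; "tcp_pos": TCP position; "orientation": TCP orientation; "ft_force": force on the tool from outside, world axes, zero at the start; "moment": the same for the moment, N m; "opening": opening from 0.0 (shut) to 1.0 (fully open).
Only numpy, scipy, OpenCV 4.12 (cv2) and the standard library are available. Lean on these libraries where they do the work, as an engineer would, in place of code of your own. Each camera call takes 0.05 s, during which the arm holds its last target.

TASK

Of the two little wooden stick cups standing on round plinths, one is well off-centre. With light taps of the fingertips, nudge that cup until it stands upright in the middle of its plinth, with the same margin all round, without taking hold of it, lifting it or knocking it over. Leave the other cup, which is already centred, and everything else on the table as they are.

Things in the scene. Friction and masses are not known exactly. Their poses are not given: they have to be found in the camera images.
- cup: The off-centre stick cup: loose, pale turned wood, like a small egg cup, 60 mm tall, 50 to 100 g. Origin: centre of its underside; z is its (round) axis. Stem 12 mm, bowl (upper half) 29 mm in diameter. Widest is the foot, so an upright finger meets that first. At the start its axis is 25 to 32 mm from the plinth's, in any direction, with the whole foot on the plinth.
- cup_foot (a point): Centre of the same cup's foot, 5 mm above its underside: a disc 40 mm in diameter, its rim upright from 2.5 to 8 mm above the underside. The underside is flat only over the middle 18 mm and bevelled outside that, so the cup rocks when hit hard or pushed high up; slow pushes on the foot slide it without tipping.
- cup_bowl (a point): Centre of the same cup's bowl, on its axis 46 mm above its underside; the bowl is 29 mm in diameter and open at the top.
- plinth_top (a point): Centre of the top face of the off-centre cup's plinth: a dark wooden drum fixed to the table, flat round top 112 mm in diameter, 45 mm above the table. The cup belongs with its underside's centre on this point.
- sample_cup: The other cup, same shape and size, standing loose in the middle of its own plinth: leave it alone. Origin: centre of its underside.
- sample_plinth_top (a point): Centre of the top face of the other plinth, same size, fixed, at least 200 mm from the first one, centre to centre.
- spool: Bystander, loose: empty grey ribbon spool standing upright, 40 mm in diameter, 34 mm tall, between the plinths. Origin: centre of its underside.
- glue: Bystander, loose: white glue bottle standing upright, 44 mm in diameter, 85 mm tall, on the robot's side of the plinths. Origin: centre of its underside.
- tape: Bystander, loose: roll of tape lying flat, 90 mm in diameter, 22 mm tall, beyond the plinths. Origin: centre of its underside.
- brush: Bystander, loose: hand brush about 200 mm long lying flat beyond the plinths. Its x axis runs along it.
- dish: Bystander, loose: white ceramic dish 90 mm in diameter, 30 mm tall, on the robot's side to its right. Origin: centre of its underside.
There are look-alikes about, which are no part of the job. What is shaped like the cup but blue is not meant. What is shaped like the part that bears sample_plinth_top but red is not meant.

How it is judged:
At the end, for the whole second after the job is handed in: The cup stands upright (within 3 degrees) and at rest on the plinth's top, its axis within 8 mm of the plinth's axis; the other cup still stands upright in the middle of its plinth (horizontal distance between cup and plinth_top below 0.008 m and angle between each of cup, sample_cup's own z axis and vertical below 0.06 rad and z of cup in the frame of plinth_top between -0.003 and 0.003 m and linear speed of cup below 0.01 m/s and horizontal distance between sample_cup and sample_plinth_top below 0.012 m); the robot touches nothing.
It fails at once if the cup tips by more than 20 degrees or falls off (angle between cup's own z axis and vertical above 0.35 rad or z of cup in the frame of plinth_top below -0.006 m).
It fails at once if the cup is lifted (more than 7 mm off the plinth) (z of cup in the frame of plinth_top above 0.007 m).
It fails at once if the gripper takes the cup between its fingers (horizontal distance between the grasp point and cup_bowl below 0.012 m and z of the grasp point in the frame of plinth_top below 0.07 m).
It fails at once if the cup is hit hard (more than 12 N) (contact force between the arm and cup above 12 N).
It fails at once if the other cup (by more than 10 mm) or a bystander (by more than 20 mm) is moved (distance of sample_cup from where it was at the start of the episode above 0.01 m or distance of any of spool, glue, tape, brush, dish from where it was at the start of the episode above 0.02 m).
It also fails if it takes over 48 s, if anything falls off the work surface, if the arm or the gripper's body presses on something with over 40 N, if the wrist force passes 120 N, or if a joint passes its speed limit or range.

## Working session

There is one attempt and no reset: what is moved stays moved. The work goes in short steps, each a Python script; the robot and the scene stay as the last script left them, time stands still between calls to the robot, and variables do not carry over. Pictures are saved under pics/ and viewed, and the job is handed in when it is done.

```bash
mkdir -p pics; cat > h.py <<'E'
import numpy as np, cv2
from cell import ctrl, imaging
def snap(n,f):
    im=imaging.snapshot(n); cv2.imwrite('pics/'+f,im[:,:,::-1]); return im
def K(n):
    c=imaging.camera_info(n); f=200/np.tan(np.radians(c['vfov'])/2); return f,c
def proj(n,p):
    f,c=K(n); q=np.array(c['extrinsics'])@np.append(p,1); return np.array([c['cx']+f*q[0]/-q[2], c['cy']+f*-q[1]/-q[2]])
def ray(n,u,v,z):
    f,c=K(n); E=np.array(c['extrinsics']); R=E[:3,:3]; o=-R.T@E[:3,3]
    d=R.T@np.array([(u-c['cx'])/f,-(v-c['cy'])/f,-1]); return o+d*(z-o[2])/d[2]
E
python3 - <<'E'
from h import *
for n in('side','top'):
    snap(n,n+'0.png'); print(imaging.camera_info(n))
s=ctrl.sense(); print(s['time'],s['tcp_pos'],s['orientation'],s['ft_force'])
E
```

```text
{'vfov': 51.72351640740249, 'cx': 321.40150902601175, 'cy': 206.49922069080503, 'extrinsics': array([[ 0.99294975, -0.11824042,  0.00836688, -0.5629368 ],
       [ 0.07871846,  0.71053511,  0.69924478, -0.08806508],
       [-0.08862396, -0.6936563 ,  0.71483336, -1.00000359],
       [ 0.        ,  0.        ,  0.        ,  1.        ]])}
{'vfov': 44.598686341618475, 'cx': 322.7920710413442, 'cy': 191.31731702303566, 'extrinsics': array([[-0.02248959, -0.99973443,  0.00502837, -0.02472835],
       [ 0.99240233, -0.02171554,  0.12110347, -0.56466495],
       [-0.12096211,  0.00771373,  0.99262715, -1.02552724],
       [ 0.        ,  0.        ,  0.        ,  1.        ]])}
0.1 [ 0.22866713 -0.58113884  0.22200433] [[ 9.30574676e-01  3.66101841e-01 -4.61911276e-04]
 [ 3.66102132e-01 -9.30573837e-01  1.24984119e-03]
 [ 2.77266122e-05 -1.33217726e-03 -9.99999112e-01]] [-0.28814132 -0.65220628  0.74789026]
```

View pics/side0.png

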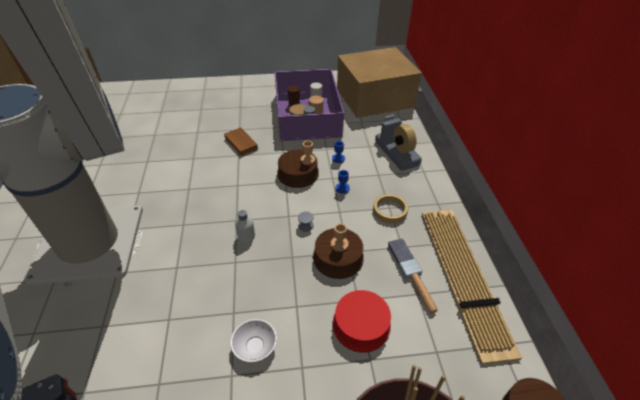

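View pics/top0.png

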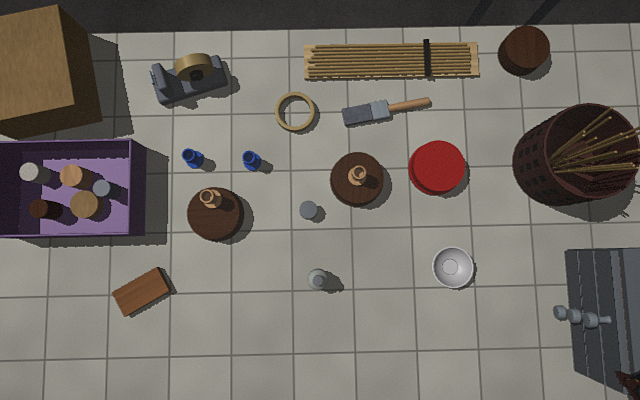

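```bash
python3 - <<'E'
import cv2
a=cv2.imread('pics/top0.png')[170:260,160:280]; b=cv2.imread('pics/side0.png')[130:200,265:355]
cv2.imwrite('pics/c1.png',cv2.resize(a,None,fx=6,fy=6,interpolation=cv2.INTER_CUBIC))
cv2.imwrite('pics/c2.png',cv2.resize(b,None,fx=8,fy=8,interpolation=cv2.INTER_CUBIC))
a=cv2.imread('pics/top0.png')[140:220,310:410]
cv2.imwrite('pics/c3.png',cv2.resize(a,None,fx=6,fy=6,interpolation=cv2.INTER_CUBIC))
E
```

```text
(no output)
```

View pics/c1.png

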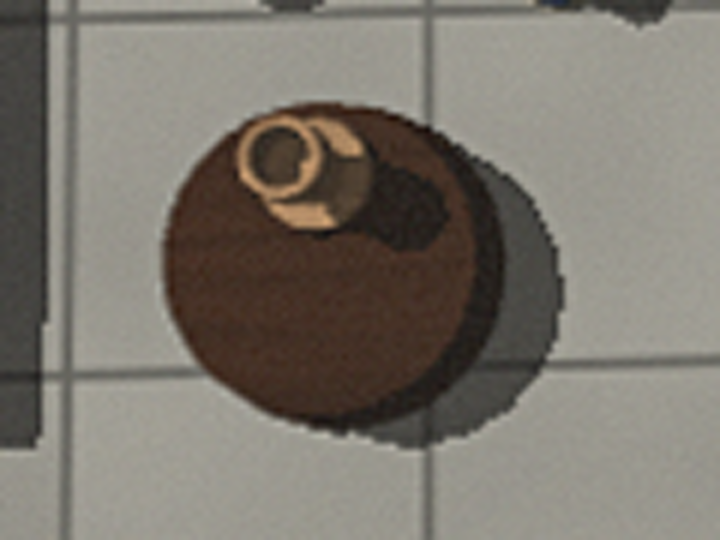

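View pics/c2.png

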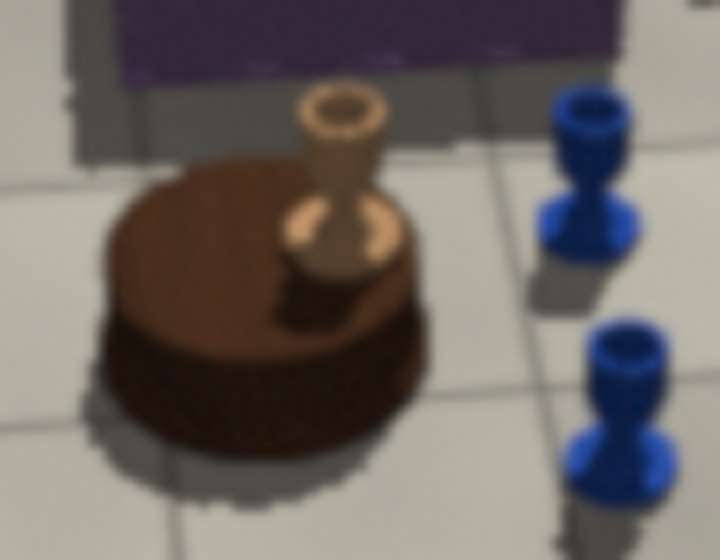

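View pics/c3.png

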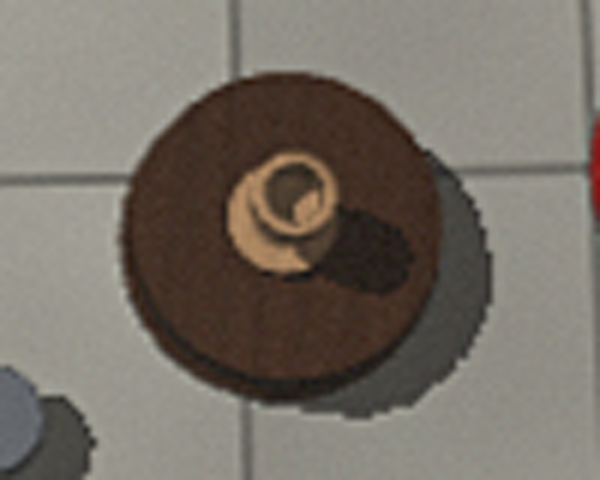

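```bash
cat >> h.py <<'E'
def overlay(n,im,P,C,x0,y0,w,h,s,f,extra=()):
    a=cv2.resize(im[y0:y0+h,x0:x0+w,::-1],None,fx=s,fy=s,interpolation=cv2.INTER_CUBIC)
    t=np.linspace(0,2*np.pi,73)
    L=[(P,.045,.056,(0,255,0)),(P,.0,.056,(0,160,0)),(C,.053,.02,(255,255,0)),(C,.0475,.02,(255,160,0)),(C,.105,.0145,(255,0,255))]+list(extra)
    for c,z,r,col in L:
        q=np.array([proj(n,[c[0]+r*np.cos(k),c[1]+r*np.sin(k),z]) for k in t])
        q=((q-[x0,y0]+.5)*s-.5).round().astype(np.int32); cv2.polylines(a,[q],True,col,1)
    cv2.imwrite('pics/'+f,a)
E
python3 - <<'E'
from h import *
def u(x,y,s,x0,y0): return (x+.5)/s-.5+x0,(y+.5)/s-.5+y0
P=ray('top',*u(320,259,6,160,170),.045); C=ray('top',*u(316,174,6,160,170),.05);R=ray('top',*u(281,157,6,160,170),.105)
print('top',P,C,R)
P2=ray('side',*u(262,258,8,265,130),.045); C2=ray('side',*u(343,236,8,265,130),.05);R2=ray('side',*u(342,110,8,265,130),.105)
print('side',P2,C2,R2)
Q=ray('top',*u(282,231,6,310,140),.045);print('sample',Q)
for n,b in(('top',(160,170,120,90,6)),('side',(265,130,90,70,8))):
    im=cv2.imread(f'pics/{n}0.png')[:,:,::-1]
    overlay(n,im,P,(C+R)/2,*b,f'o_{n}.png')
for nm,px in dict(spool=(309,211),glue=(317,278),blue1=(253,162),blue2=(193,160)).items(): print(nm,ray('top',*px,.03))
E
```

```text
top [0.52167917 0.19868672 0.045     ] [0.55161389 0.19915876 0.05      ] [0.55149081 0.19885989 0.105     ]
side [0.52236501 0.19722679 0.045     ] [0.55107488 0.2000752  0.05      ] [0.55152608 0.19918658 0.105     ]
sample [ 0.589869   -0.11076616  0.045     ]
spool [ 0.52211994 -0.00637234  0.03      ]
glue [ 0.37829961 -0.02071879  0.03      ]
blue1 [0.6327369  0.11455598 0.03      ]
blue2 [0.64003682 0.24621138 0.03      ]
```

View pics/o_top.png

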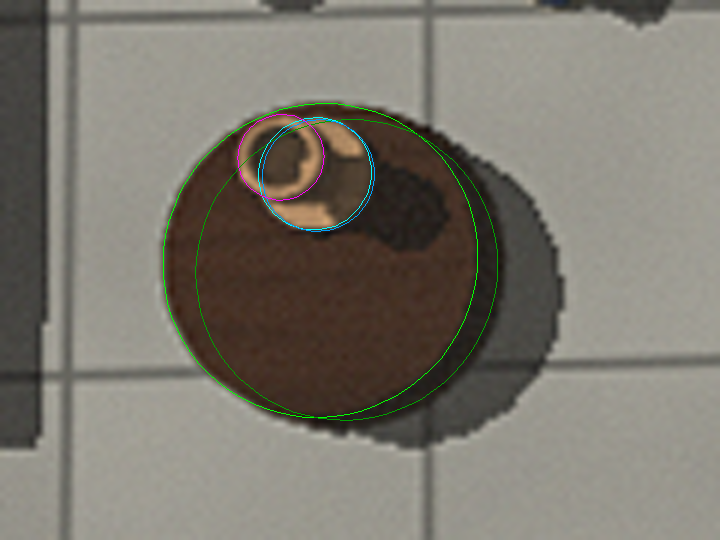

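View pics/o_side.png

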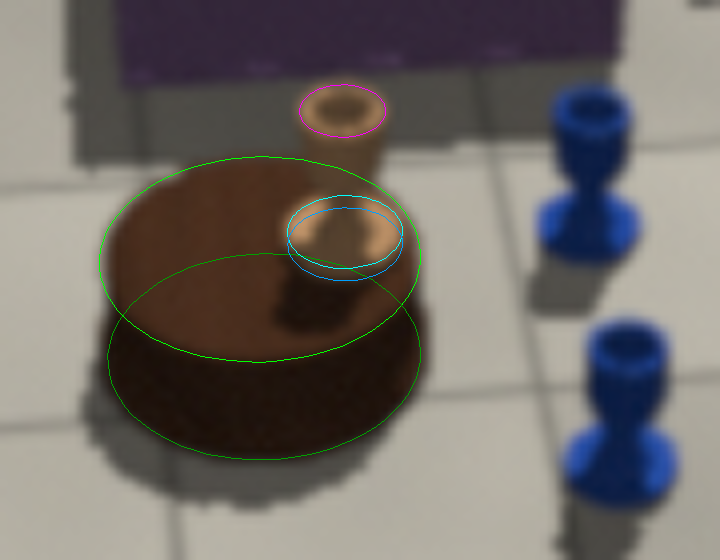

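```bash
cat >> h.py <<'E'
Rm=np.array([[-1,0,0],[0,1,0],[0,0,-1.]])
E
python3 - <<'E'
from h import *
def st(t): s=ctrl.sense(); print(t,round(s['time'],2),s['tcp_pos'].round(4),s['joint_pos'].round(2),s['ft_force'].round(2),round(s['opening'],3))
ctrl.goto([0.17,-0.42,0.34],ctrl.sense()['orientation']); st('up')
ctrl.goto([0.50,0.12,0.34],Rm); st('over')
ctrl.grip(0.2); st('grip')
ctrl.goto([0.596,0.199,0.2],Rm); st('above')
ctrl.movel([0.596,0.199,0.07],rate=.1); st('low')
snap('top','t1.png');snap('side','s1.png')
for n,b in(('t1',(160,150,120,100,6)),('s1',(255,90,110,90,7))):
    x,y,w,h,s=b
    cv2.imwrite(f'pics/{n}c.png',cv2.resize(cv2.imread(f'pics/{n}.png')[y:y+h,x:x+w],None,fx=s,fy=s,interpolation=cv2.INTER_CUBIC))
E
```

```text
up 0.94 [ 0.1702 -0.4206  0.3398] [-1.21  0.03  1.86  0.    1.25 -0.02] [ 0.37 -1.09 -0.22] 1.0
over 3.2 [0.5002 0.1193 0.34  ] [ 0.21  0.13  1.74 -0.    1.26 -1.36] [-0.25  0.    0.2 ] 1.0
grip 4.36 [0.5  0.12 0.34] [ 0.21  0.13  1.74 -0.    1.26 -1.36] [ 0.56  0.11 -1.17] 0.196
above 5.13 [0.596  0.1988 0.2006] [ 0.3   0.45  1.64 -0.    1.05 -1.27] [-0.03 -0.18 -0.1 ] 0.198
low 6.58 [0.5965 0.1992 0.0707] [ 0.3   0.62  1.7   0.    0.81 -1.27] [ 0.25  0.32 -0.43] 0.201
```

View pics/t1c.png

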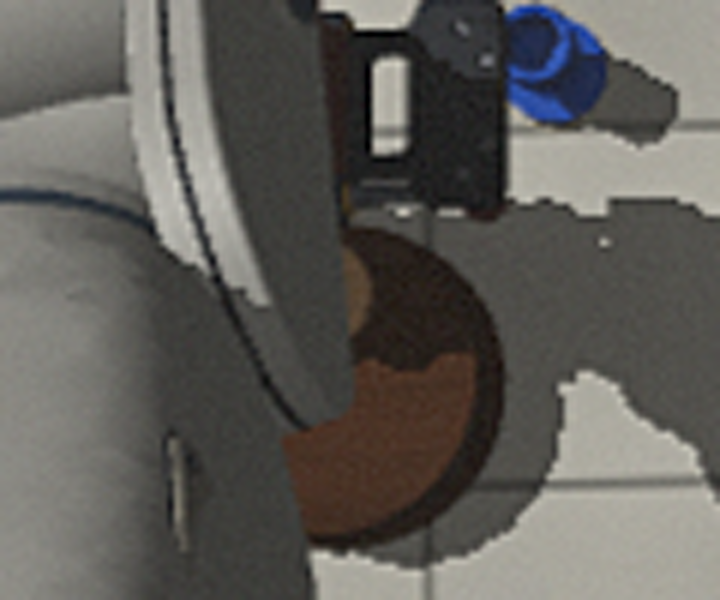

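View pics/s1c.png

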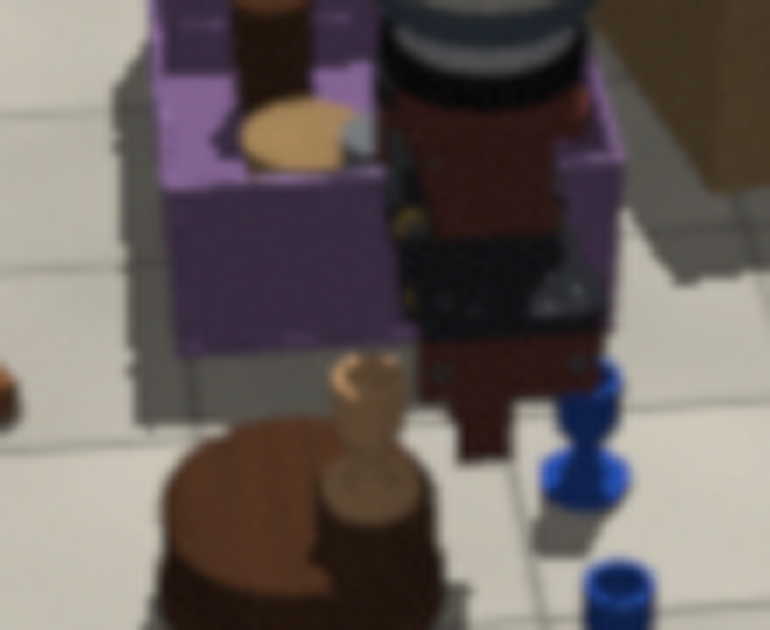

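```bash
python3 - <<'E'
from h import *
def st(t): s=ctrl.sense(); print(t,round(s['time'],2),s['tcp_pos'].round(4),s['ft_force'].round(2),round(s['opening'],3))
print(ctrl.movel([0.596,0.1985,0.0495],rate=.03,force_limit=6)); st('down')
print(ctrl.movel([0.560,0.1985,0.0495],rate=.012,force_limit=6)); st('push')
im=snap('side','s2.png')
overlay('side',im,[.522,.198],[.532,.1985],255,120,100,80,7,'s2o.png')
cv2.imwrite('pics/s2c.png',cv2.resize(im[120:200,255:355,::-1],None,fx=7,fy=7,interpolation=cv2.INTER_CUBIC))
E
```

```text
False
down 7.52 [0.5961 0.1985 0.0495] [ 0.57 -0.12 -0.76] 0.201
False
push 10.67 [0.56   0.1985 0.0495] [0.61 0.84 0.83] 0.198
```

View pics/s2o.png

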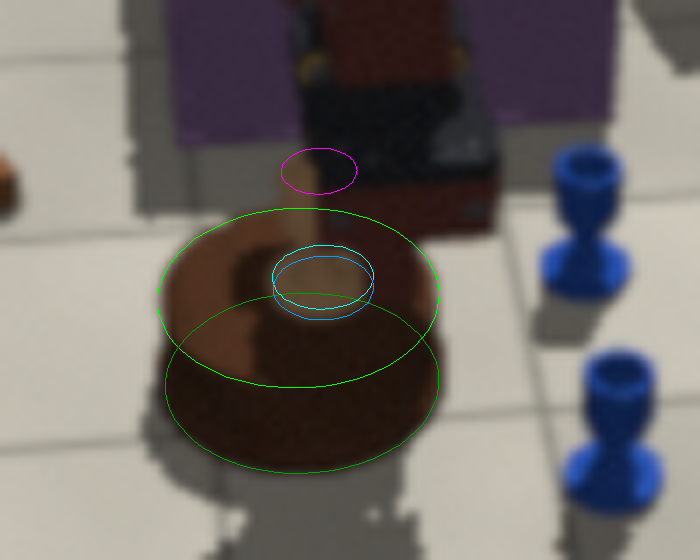

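```bash
python3 - <<'E'
from h import *
def st(t): s=ctrl.sense(); print(t,round(s['time'],2),s['tcp_pos'].round(4),s['ft_force'].round(2),round(s['opening'],3))
print(ctrl.movel([0.5505,0.1985,0.0495],rate=.01,force_limit=6)); st('push')
ctrl.movel([0.60,0.1985,0.0495],rate=.03); ctrl.movel([0.60,0.1985,0.2],rate=.12)
ctrl.goto([0.50,-0.05,0.32],Rm); st('away')
P=[.522,.198]
for n,b in(('top',(160,170,120,90,6)),('side',(265,120,90,70,8))):
    im=snap(n,n+'3.png'); overlay(n,im,P,P,*b,f'o3_{n}.png')
E
```

```text
False
push 11.82 [0.5505 0.1985 0.0495] [-1.2   0.63 -0.01] 0.199
away 16.15 [ 0.5003 -0.0494  0.3195] [-0.27  0.24  0.36] 0.201
```

View pics/o3_side.png

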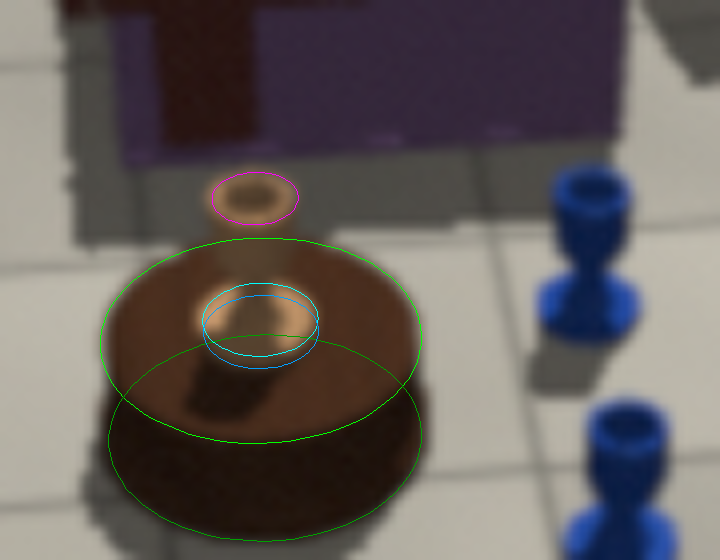

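View pics/o3_top.png

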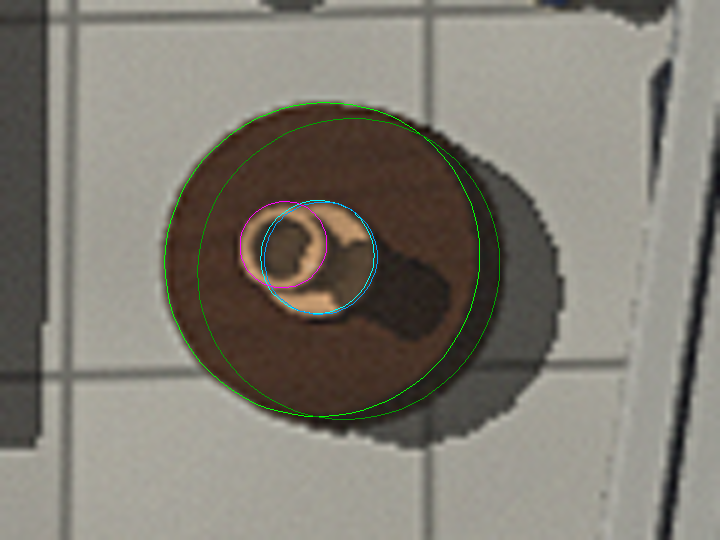

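View pics/side3.png

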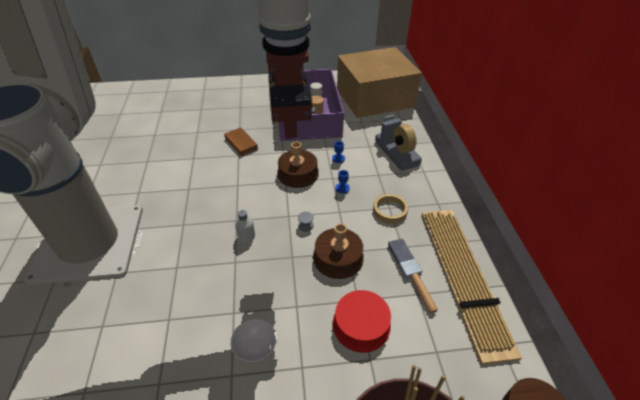

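```bash
python3 - <<'E'
from h import *
ctrl.close_job(); print(ctrl.sense()['time'])
E
```

```text
the job is handed in; nothing more can be done
the job is handed in; nothing more can be done
```

The off-centre cup now stands upright on its plinth, about 2 mm from the centre (the limit is 8 mm), and I've handed the job in. No verdict is reported, so this rests on my own last checks.

- **What I found:** the cup stood about 30 mm too far from the robot. The top and side cameras agreed on the cup and plinth positions to within 1.5 mm.
- **What I did:** I set the two fingertips about 18 mm apart and lowered them behind the cup, just above the plinth. I then slid the cup towards the robot in two slow pushes on its foot, at 10–12 mm/s. The 6 N force guard never tripped. Afterwards I backed off and lifted clear.
- **Last checks:** both cameras show the cup slightly past centre, towards the robot: about 1.6 mm from the top view and 2 to 2.5 mm from the side view. I left it there instead of risking another tap.
- **Other things on the table:** the other cup and the bystanders look unmoved in the final side picture, which I judged by eye and did not measure. The gripper was well clear of everything, and the robot's clock read about 16 s of the 48 s allowed.

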